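Tighten the clamp nut down the barrel of a die holder

ROBOT

A 6-joint arm with a two-finger parallel gripper is mounted at the origin on the work surface. World frame = base frame: x ahead of the robot, y to its left, z up, the work surface at z = 0. Lengths are in m, angles in degrees, forces in N, time in s.
With the tool pointing down it reaches from about 0.3 to 0.825 m from the base axis. Payload 5.4 kg.
Tool frame: the origin (TCP) lies at the very end of the fingers, on their centre line; the grasp point (between the pads) lies 19 mm behind it (env.hold_point_z is the x of the grasp point in the tool frame, in m); x points along the fingers, y is the direction in which the jaws open and shut, and the axes are right-handed (so a half turn about x gives the same grasp; the last joint's range is limited). The gripper opens to 92 mm and grips with 3 to 60 N. Pads are 20 mm wide; open, the fingers measure 128 mm over their backs; the gripper's body (75 mm by 189 mm) begins 69 mm behind the grasp point.
Start: joints at [60.269, 9.076, 91.501, -0, 79.423, -12.038], TCP at [0.175, 0.548, 0.215] pointing down, gripper open.
Joint ranges: [-166.64, 166.64], [-54.1, 131.32], [10.49, 154.53], [-73.88, 253.88], [9.74, 151.15], [-171.62, 171.62]. Speed limits (degrees/s): [147.25, 147.25, 180, 180, 180, 180].

INTERFACE

Orientations are given as a 3x3 rotation matrix whose columns are the frame's x, y, z axes.
In Python, from workcell import env gives the robot as it stands.
- The arm moves only by the tool arm_command, never from a script. Its argument "increments" is a list of rows, each a list of 7 numbers: the shift along the tool's x, y, z in units of 50 cm (1.0 is 50 cm), then the turn, a rotation vector about the tool's x, y, z in units of pi/4 rad (1.0 is pi/4 rad), then the opening, from 0 (shut) to 1 (fully open). In form: [[tx, ty, tz, wx, wy, wz, grip], ...]. A call has 1 to 12 rows; each row is the pose to reach, as a shift and turn from the pose measured when the call began, along the tool's axes at that moment; what a row does not reach only later rows make up. A row lasts 1/12 s, in which the tool goes at most 41.7 mm and 7.16 degrees, less where a joint would pass 70% of its speed; a pose out of reach is approached as far as the arm can. A call with a number of a shift or a turn outside -1 to 1 is refused whole. A call with a gripper value outside its range is refused whole. The fingers move at their own pace and stop on an object; "newtons" is the grip in N (left out, the last holds). Time passes only in rows, so rows that repeat a pose let the fingers close. It gives the time, the measured TCP pose, the force and the opening at its end, in the units of the state.
- env.read_state(): the state, without advancing time (a new reading comes with each control period).
- env.grab_frame(name): name is "scene" or "top" or "wrist"; returns a dict with "color" (420x560x3 uint8, blue, green, red), "depth" (420x560 float32, m along the optical axis (not along the pixel's ray), 0 where there is no reading), "fx", "fy", "cx", "cy" (pixels), "rvec" (rotation vector, rad) and "tvec" (3), from world to camera coordinates, as OpenCV has them; the wrist camera has in their place "hand_eye" (4x4, takes a point from camera to tool coordinates, whose origin is the TCP and whose axes are the tool frame's). Camera axes: x right, y down, z forward; pixel columns grow to the right and rows downward; lengths in m; the calibration is good to about 2 mm. A picture is of the moment at which its call begins: read the wrist's pose just before it.
- env.hand_in(): hands the job in, once; it reports no verdict.
The state is a dict: "time": time; "joint_pos": joint angles; "dq": joint speeds; "joint_efforts": joint torques, N m; "tcp_pos": TCP position; "tcp_rot": TCP orientation; "contact_force": force on the tool from outside, world axes, zero at the start; "moment": the same for the moment, N m; "gripper_width": finger opening in m.
Only numpy, scipy, OpenCV 4.12 (cv2) and the standard library are available. Lean on these libraries where they do the work, as an engineer would, in place of code of your own. Each camera call takes 0.05 s, during which the arm holds its last target.

TASK

The clamp nut at the bottom of the bezel-die holder's deep barrel has worked loose. Take the T-handled socket key from its wooden stand, lower it down the barrel and feel it gently onto the nut without leaning on it, turn it clockwise until the nut stops and is nipped up firmly but not forced, then put the key back upright in its stand. Leave everything else on the bench alone.

Things in the scene. Friction and masses are not known exactly. Their poses are not given: they have to be found in the camera images.
- holder: die holder fixed to the bench: grey foot plate 130 (x) by 96 (y) by 16 mm high carrying an upright steel barrel, 60 mm outside, top 120 mm over the bench, round bore 37 mm across (mouth flared to about 49 mm). Origin: centre of the underside, on the bore axis; z up. Down in the bore sits a square brass clamp nut, 16 mm across flats, 16 mm high, its top 38 mm over the bench
- bore_mouth (a point): centre of the barrel's open upper rim, on the bore axis, 120 mm above the bench, 82 mm above the nut's top. The nut stands up to 0.6 mm off the axis. How its flats lie is not measured: at the start anywhere within 0.47 rad either side of square with the holder's x and y axes. Its top edges are bevelled by 2 mm
- stack (a joint): how far the nut and the spring washers under it are pressed down, in m: 0 = not pressed; about 3 N for each mm, after 3 N. A downward push of about 20 N gives 0.006, which is too much; the stop is at 0.009
- nut (a joint): how far the nut has been run down, in rad, growing clockwise seen from above: starts between 0 and 0.2, stops at 0.7 (run home). It runs against a light drag of 0.08 N m; pressing lightly on top does not turn it. It is not the direction of the flats
- clamp (a joint): how far the nut has bitten after it has run home at 0.7, in rad, growing clockwise: 0 at the start. It takes about 0.25 N m to begin, 0.33 N m at 0.10 (firm), 0.49 N m at 0.30 (forced); it stays where it is left
- key: steel T-handled socket key, about 0.4 kg, 184 mm long, upright, loose in the stand. Origin: centre of its lower end (foot); z up the 12 mm stem, x along the T-bar. Foot: head 31 mm across, 32 mm long, with a square hole 18 mm wide, 15 mm deep, open downward, sides along the key's x and y: slips on the nut each quarter turn, about 0.13 rad of play either way
- key_bar (a point): centre of the key's T-bar, 172 mm above its foot; the bar is 84 mm long (key x), 14 mm thick (key y), 24 mm high (key z), to be gripped across its thickness from above
- stand: wooden key stand fixed to the bench, 74 by 74 by 48 mm high with one round upright hole in its middle, 35 mm across and 40 mm deep, where the key stands. Origin: centre of the underside; z up
- stand_floor (a point): centre of the bottom of the stand's hole, 8 mm above the bench; the key's foot stands here
- mandrel: bystander: steel ring mandrel, a slim cone on a 48 mm foot, 125 mm high, standing. Origin: under its foot
- pliers: bystander: small pliers with yellow handles, lying, 150 mm long, 14 mm high. Origin: at the rivet, on the bench
- pot: bystander: white ceramic bowl 64 mm wide, 35 mm high. Origin: centre of the underside
- weight: bystander: brass weight 38 mm wide, 46 mm high. Origin: centre of the underside
- scriber: bystander: hand tool with a wooden handle, lying, 150 mm long. Origin: under its middle
- puck: bystander: black rubber disc 56 mm wide, 22 mm high. Origin: centre of the underside
- bangle: bystander: copper ring 66 mm wide, 10 mm high, lying flat. Origin: its centre on the bench
Not all that is in view belongs to the job. Leave any red look-alike of the key alone.

How it is judged (in metres and radians):
On the way, in this order (a step that is already met when the one before it is completed fails the run):
1. the key's socket is down over the nut (foot at least 6 mm below the nut's top) (z of key in the frame of bore_mouth below -0.0885 m and horizontal distance between key and holder below 0.006 m), for 0.1 s.
2. the nut is run home and nipped up firmly with the key on it (value of joint nut above 0.66 rad and value of joint clamp above 0.1 rad and z of key in the frame of bore_mouth below -0.0885 m), for 0.1 s.
At the end, for the whole second after the job is handed in: the nut is run home (joint nut above 0.66) and firm (joint clamp between 0.09 and 0.30), and the key stands released and at rest in its stand: foot within 6 mm of the hole's floor and of its middle, no more than 0.12 rad from upright (value of joint nut above 0.66 rad and value of joint clamp between 0.09 and 0.3 rad and horizontal distance between key and stand_floor below 0.006 m and z of key in the frame of stand_floor below 0.006 m and angle between key's own z axis and vertical below 0.12 rad and linear speed of key below 0.02 m/s); the robot touches nothing.
It fails at once if the nut is pressed down hard (joint stack above 0.006, about 20 N) (value of joint stack above 0.006 m).
It fails at once if the nut is forced (joint clamp above 0.30, about 0.5 N m) (value of joint clamp above 0.3 rad).
It fails at once if the key is rammed against the holder (over 40 N) (contact force between key and holder above 40 N).
It fails at once if another thing on the bench is moved more than 25 mm (distance of any of mandrel, pliers, pot, weight, scriber, puck, bangle from where it was at the start of the episode above 0.025 m).
It also fails if it takes over 72 s, if anything falls off the work surface, if the arm or the gripper's body presses on something with over 40 N, if the wrist force passes 120 N, or if a joint passes its speed limit or range.

## Working session

There is one attempt and no reset: what is moved stays moved. The work goes in short steps, Python scripts to look and compute and a tool call to move; the robot and the scene stay as the last step left them, time stands still between calls to the robot, and variables do not carry over. Pictures are saved under pics/ and viewed, and the job is handed in when it is done.

Besides the shell and the picture viewer there is one more tool, called after ">>>" by a JSON object that holds its "method" and its "body". arm_command: Moves the arm, as the interface text tells. Its arguments: {"type":"object","properties":{"increments":{"type":"array"},"newtons":{"type":"number"}},"required":["increments"]}

```bash
mkdir -p pics; ls; python3 - <<'E'
from workcell import env
import cv2,numpy as np
s=env.read_state();print(s)
for n in ["scene","top"]:
    f=env.grab_frame(n);cv2.imwrite(f"pics/{n}0.png",f["color"]);np.savez(f"{n}0.npz",**f)
    print(n,f["fx"],f["fy"],f["cx"],f["cy"],f["rvec"],f["tvec"])
print(env.hold_point_z)
E
```

```text
pics
{'time': 0.0, 'joint_pos': array([ 6.02707219e+01,  9.11277310e+00,  9.15721603e+01, -5.30262177e-05,
        7.94246081e+01, -1.20382969e+01]), 'dq': array([-0.04444181, -0.05828732, -0.0127255 , -0.04069279, -0.02090066,
        0.00616444]), 'joint_efforts': array([ 8.22059083e-04, -3.85567689e+01, -3.22108948e+01,  7.01916777e-02,
        3.78660019e-02, -1.70506737e-04]), 'tcp_pos': array([0.17443398, 0.54723336, 0.21361785]), 'tcp_rot': array([[-9.47305004e-04,  3.03882053e-01,  9.52709190e-01],
       [-1.66066685e-03,  9.52707825e-01, -3.03883270e-01],
       [-9.99998172e-01, -1.87000271e-03, -3.97858040e-04]]), 'contact_force': array([-0.18778659,  0.06728596, -0.59145615]), 'moment': array([-0.03553187, -0.02385799, -0.03056791]), 'gripper_width': 0.0922398937830613}
scene 532.50774548074 532.50774548074 273.6622086458456 208.02944712644017 [ 0.74883983  2.63106449 -1.04051417] [ 0.42881005 -0.14019828  1.55522996]
top 447.99727015421445 447.99727015421445 281.43074879809683 210.75771554523246 [ 2.17756352 -2.21763291  0.07944781] [0.05251564 0.52766949 1.36744077]
-0.0187
```

View pics/scene0.png

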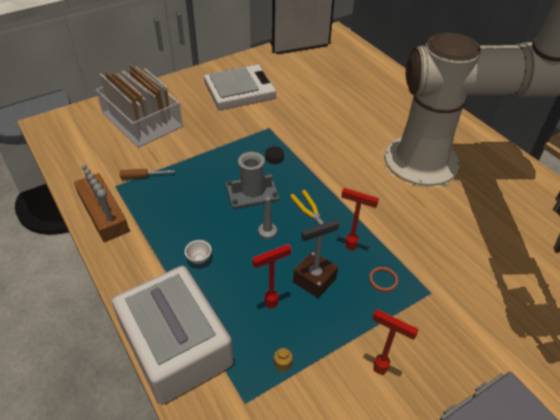

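View pics/top0.png

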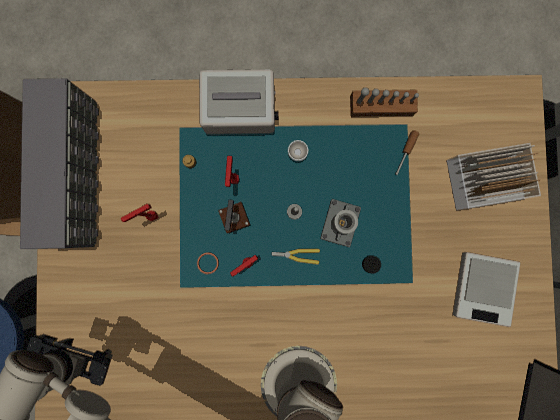

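The top view shows the grey key in the brown stand near (234,216) and the holder barrel near (345,222). There are three red look-alikes, near (230,172), (246,265) and (138,213). The grey key in the wooden stand fits the description, so I'll enlarge it and measure.

```bash
cat > h.py <<'E'
import cv2,numpy as np
def load(n): return dict(np.load(n))
def world(f,mask=None):
    d=f["depth"];h,w=d.shape
    R=cv2.Rodrigues(f["rvec"])[0]
    u,v=np.meshgrid(np.arange(w),np.arange(h))
    P=np.stack([(u-f["cx"])/f["fx"]*d,(v-f["cy"])/f["fy"]*d,d],-1)
    return (P-f["tvec"].ravel())@R
def ray(f,u,v,z):
    R=cv2.Rodrigues(f["rvec"])[0];o=-R.T@f["tvec"].ravel()
    d=R.T@np.array([(u-f["cx"])/f["fx"],(v-f["cy"])/f["fy"],1]);return o+d*(z-o[2])/d[2]
E
python3 - <<'E'
from h import *
a=load("top0.npz");b=load("scene0.npz")
ca=cv2.resize(a["color"][180:260,200:380],None,fx=4.4,fy=4.4,interpolation=cv2.INTER_CUBIC)
cv2.imwrite("pics/ctop.png",ca)
cb=cv2.resize(b["color"][140:310,220:360],None,fx=3.5,fy=3.5,interpolation=cv2.INTER_CUBIC)
cv2.imwrite("pics/cscene.png",cb)
for n,f,box in [("top",a,(195,245,215,260)),("top_h",a,(200,245,320,365)),("scene_k",b,(215,245,295,345)),("scene_h",b,(150,205,225,285))]:
    W=world(f);v0,v1,u0,u1=box;w=W[v0:v1,u0:u1].reshape(-1,3);ok=f["depth"][v0:v1,u0:u1].ravel()>0
    w=w[ok];uu,vv=np.meshgrid(np.arange(u0,u1),np.arange(v0,v1))
    print(n,np.histogram(w[:,2],bins=np.arange(-.01,.25,.01)))
    lo={"top":.165,"top_h":.11,"scene_k":.165,"scene_h":.11}[n]
    m=w[:,2]>lo
    if m.sum()>5:
        p=w[m];(c,sz,an)=cv2.minAreaRect((p[:,:2]*1000).astype(np.float32));print(n,m.sum(),p.mean(0),p.max(0),p.min(0),"rect",c,sz,an)
E
```

```text
top (array([ 477, 1092,   12,   12,   16,  302,  130,    2,    1,    0,    4,
          1,    1,    2,    1,    2,    1,    0,   14,   29,  141,    0,
          0,    0,    0]), array([-0.01,  0.  ,  0.01,  0.02,  0.03,  0.04,  0.05,  0.06,  0.07,
        0.08,  0.09,  0.1 ,  0.11,  0.12,  0.13,  0.14,  0.15,  0.16,
        0.17,  0.18,  0.19,  0.2 ,  0.21,  0.22,  0.23,  0.24]))
top 184 [0.51106281 0.18657297 0.19086373] [0.55233147 0.19753544 0.19733083] [0.46908715 0.17511357 0.17199405] rect (510.98504638671875, 187.47705078125) (14.734230041503906, 83.61149597167969) 81.32015991210938
top_h (array([209, 516, 625, 172,  38,  28,  51,  22,  11,  13,   8,  12, 167,
       139,   0,   0,   0,   0,   0,   0,   0,   0,   0,   0,   0]), array([-0.01,  0.  ,  0.01,  0.02,  0.03,  0.04,  0.05,  0.06,  0.07,
        0.08,  0.09,  0.1 ,  0.11,  0.12,  0.13,  0.14,  0.15,  0.16,
        0.17,  0.18,  0.19,  0.2 ,  0.21,  0.22,  0.23,  0.24]))
top_h 306 [ 0.4899638  -0.13989709  0.11936052] [ 0.52148577 -0.1051889   0.12661596] [ 0.45820931 -0.1710555   0.11011838] rect (489.8766174316406, -
[... 528 characters left out ...]
17626734 0.16664527] rect (513.2584228515625, 190.1835479736328) (17.64434051513672, 84.1907730102539) 82.47455596923828
scene_h (array([459, 806, 610, 318, 102, 106, 133,  68,  62,  74, 105, 105, 225,
       116,   0,   0,   0,   0,   0,   0,   0,   0,   0,   0,   0]), array([-0.01,  0.  ,  0.01,  0.02,  0.03,  0.04,  0.05,  0.06,  0.07,
        0.08,  0.09,  0.1 ,  0.11,  0.12,  0.13,  0.14,  0.15,  0.16,
        0.17,  0.18,  0.19,  0.2 ,  0.21,  0.22,  0.23,  0.24]))
scene_h 341 [ 0.49490793 -0.12251352  0.11819874] [0.53591299 0.01270016 0.12869347] [ 0.45544389 -0.16998775  0.11001614] rect (516.9373168945312, -84.60978698730469) (187.69989013671875, 65.37019348144531) 64.0716323852539
```

View pics/ctop.png

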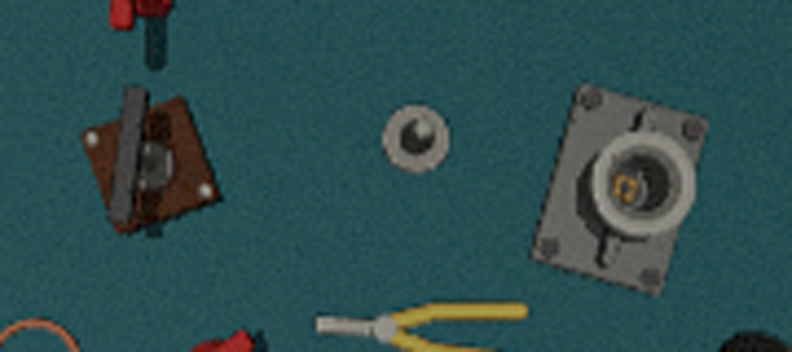

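View pics/cscene.png

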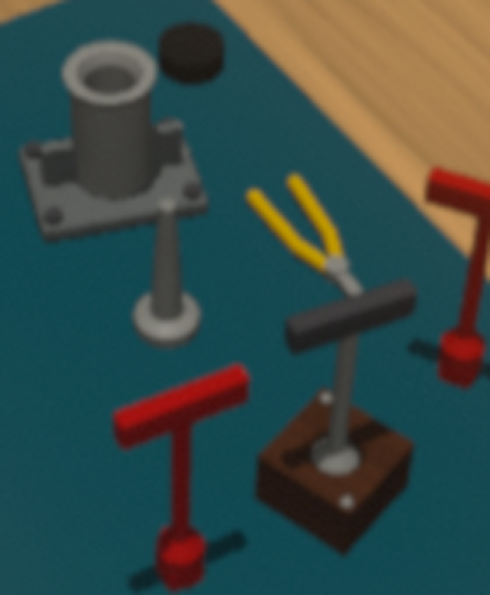

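The crops confirm that the dark grey key stands in the brown wooden stand; the look-alikes are red and stand free. Next I'll locate the stand and the rim, and get the wrist camera geometry.

```bash
cat >> h.py <<'E'
def step(s,dp,drot_world_deg_z=0):
    "world shift (m) and yaw(deg,ccw) -> units in tool axes"
    R=np.array(s["tcp_rot"]);t=R.T@np.array(dp)/0.5
    w=R.T@np.array([0,0,np.deg2rad(drot_world_deg_z)])/(np.pi/4)
    return np.round(t,4),np.round(w,4)
E
python3 - <<'E'
from h import *
from workcell import env
s=env.read_state();f=env.grab_frame("wrist");cv2.imwrite("pics/w0.png",f["color"])
print(np.round(f["hand_eye"],4),f["fx"],f["cx"],f["cy"])
a=load("top0.npz");hsv=cv2.cvtColor(a["color"],cv2.COLOR_BGR2HSV)
# stand: brown
W=world(a)
m=np.zeros((420,560),np.uint8);m[195:245,210:260]=((W[195:245,210:260,2]>.04)&(W[195:245,210:260,2]<.056)).astype(np.uint8)
v,u=np.nonzero(m);P=np.array([ray(a,x,y,.048)[:2]*1000 for x,y in zip(u,v)],np.float32)
print("stand",cv2.minAreaRect(P))
sel=np.zeros_like(m);sel[200:245,320:370]=(np.abs(W[200:245,320:370,2]-.12)<.012)
v,u=np.nonzero(sel);P=np.array([ray(a,x,y,.12)[:2]*1000 for x,y in zip(u,v)],np.float32)
h=cv2.convexHull(P);print("rim",cv2.fitEllipse(h),cv2.minEnclosingCircle(P))
# nut brass pixels
n=np.zeros_like(m);n[200:245,330:360]=((hsv[200:245,330:360,1]>90)&(hsv[200:245,330:360,0]<30))
v,u=np.nonzero(n);print(len(u),u.mean(),v.mean(),ray(a,u.mean(),v.mean(),.038))
# bar
sel=np.zeros_like(m);sel[195:245,210:260]=W[195:245,210:260,2]>.17
v,u=np.nonzero(sel);P=np.array([ray(a,x,y,.192)[:2]*1000 for x,y in zip(u,v)],np.float32);print("bar",cv2.minAreaRect(P))
print(step(s,[0.49-0.1744,-.138-.547,.28-.2136],9.7))
E
```

```text
[[ 2.000e-04 -2.843e-01  9.587e-01 -1.702e-01]
 [ 1.000e+00 -5.000e-04 -3.000e-04 -0.000e+00]
 [ 5.000e-04  9.587e-01  2.843e-01 -8.130e-02]
 [ 0.000e+00  0.000e+00  0.000e+00  1.000e+00]] 335.17346178259 278.80549841012464 211.16983517288463
stand ((511.00506591796875, 187.82456970214844), (74.4929428100586, 74.3552474975586), 19.221649169921875)
rim ((489.8298645019531, -139.05348205566406), (65.64783477783203, 66.62022399902344), 11.193862915039062) ((490.13238525390625, -138.93121337890625), 33.907447814941406)
25 341.4 222.12 [ 0.48939134 -0.13823386  0.038     ]
bar ((494.4814453125, 176.1790771484375), (109.61649322509766, 126.81642150878906), 83.39354705810547)
(array([-0.1314, -1.1136,  1.0177]), array([-2.156e-01, -3.000e-04, -1.000e-04]))
```

View pics/w0.png

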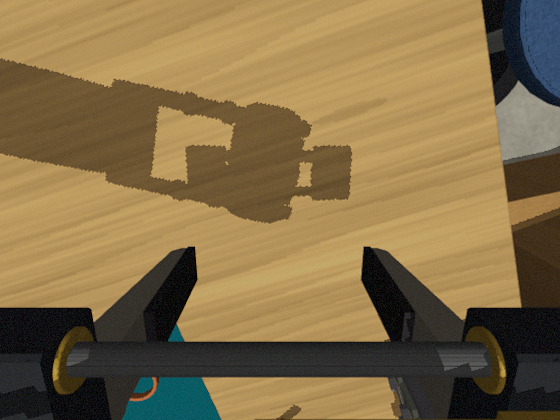

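The stand's top measures 74.4 mm square, against 74 given, centred at (0.511, 0.188). The rim centre is (0.490, −0.139) and the brass in the bore agrees at (0.489, −0.138). Before taking the key I'll look straight down the bore with the wrist camera.

```bash
python3 - <<'E'
from h import *
from workcell import env
s=env.read_state()
print(step(s,[0.2,-.35,.08],5)); print(step(s,[0.396,-.697,.08],9.7))
E
```

```text
(array([-0.1594, -0.5455,  0.5938]), array([-0.1111, -0.0002, -0.    ]))
(array([-0.1588, -1.0876,  1.1782]), array([-2.156e-01, -3.000e-04, -1.000e-04]))
```

>>> {"method": "arm_command", "body": {"increments": [[-0.16,0,0,0,0,0,1],[-0.16,0,0,0,0,0,1],[-0.16,-0.545,0.59,-0.11,0,0,1],[-0.16,-0.545,0.59,-0.11,0,0,1],[-0.16,-0.545,0.59,-0.11,0,0,1],[-0.16,-0.545,0.59,-0.11,0,0,1],[-0.16,-0.545,0.59,-0.11,0,0,1],[-0.16,-0.545,0.59,-0.11,0,0,1],[-0.16,-0.545,0.59,-0.11,0,0,1],[-0.16,-0.545,0.59,-0.11,0,0,1],[-0.16,-0.545,0.59,-0.11,0,0,1],[-0.16,-0.545,0.59,-0.11,0,0,1]]}}

```text
time: 1.15
tcp_pos: [0.3738, 0.1952, 0.294]
tcp_rot: [[-0.0, 0.223, 0.975], [-0.002, 0.975, -0.223], [-1.0, -0.002, 0.0]]
contact_force: [0.1, 1.0, 0.6]
gripper_width: 0.0917
```

```bash
python3 - <<'E'
from h import *
from workcell import env
s=env.read_state();p=s["tcp_pos"];print(p,s["time"],s["joint_pos"],np.degrees(np.arctan2(s["tcp_rot"][1,1],s["tcp_rot"][0,1])))
y=np.degrees(np.arctan2(s["tcp_rot"][1,1],s["tcp_rot"][0,1]))
print(step(s,np.array([.57,-.15,.15])-p,82-y))
E
```

```text
[0.37382803 0.19522021 0.29401974] 1.15 [ 11.15082754 -17.21045031 107.49893588  -0.1175396   89.74818262
 -65.97709601] 77.12846242758933
(array([ 0.2894, -0.5851,  0.5362]), array([-0.1083, -0.0002,  0.    ]))
```

>>> {"method": "arm_command", "body": {"increments": [[0,-0.585,0.536,-0.108,0,0,1],[0,-0.585,0.536,-0.108,0,0,1],[0,-0.585,0.536,-0.108,0,0,1],[0,-0.585,0.536,-0.108,0,0,1],[0,-0.585,0.536,-0.108,0,0,1],[0,-0.585,0.536,-0.108,0,0,1],[0,-0.585,0.536,-0.108,0,0,1],[0,-0.585,0.536,-0.108,0,0,1],[0,-0.585,0.536,-0.108,0,0,1],[0,-0.585,0.536,-0.108,0,0,1],[0.289,-0.585,0.536,-0.108,0,0,1],[0.289,-0.585,0.536,-0.108,0,0,1]]}}

```text
time: 2.15
tcp_pos: [0.5722, -0.1525, 0.2127]
tcp_rot: [[0.006, 0.142, 0.99], [-0.005, 0.99, -0.142], [-1.0, -0.004, 0.006]]
contact_force: [0.2, 0.1, -0.9]
gripper_width: 0.0918
```

>>> {"method": "arm_command", "body": {"increments": [[0.12,0,0,0,0,0,1],[0.12,0,0,0,0,0,1],[0.12,0,0,0,0,0,1],[0.12,0,0,0,0,0,1]]}}

```text
time: 2.48
tcp_pos: [0.5719, -0.1526, 0.152]
tcp_rot: [[0.004, 0.142, 0.99], [-0.004, 0.99, -0.142], [-1.0, -0.004, 0.004]]
contact_force: [-0.2, -0.5, 1.0]
gripper_width: 0.0921
```

```bash
cat >> h.py <<'E'
def wray(f,s,u,v,z):
    H=f["hand_eye"];R=np.array(s["tcp_rot"]);T=np.array(s["tcp_pos"])
    o=T+R@H[:3,3];d=R@H[:3,:3]@np.array([(u-f["cx"])/f["fx"],(v-f["cy"])/f["fy"],1])
    return o+d*(z-o[2])/d[2]
E
python3 - <<'E'
from h import *
from workcell import env
import pickle
s=env.read_state();f=env.grab_frame("wrist");pickle.dump((s,f),open("w1.pkl","wb"))
print(s["tcp_pos"],s["time"]);cv2.imwrite("pics/w1.png",f["color"])
H=f["hand_eye"];R=np.array(s["tcp_rot"]);c=R.T@(np.array([.49,-.139,.05])-s["tcp_pos"]);pc=np.linalg.inv(H)@np.r_[c,1];u=pc[0]/pc[2]*f["fx"]+f["cx"];v=pc[1]/pc[2]*f["fy"]+f["cy"];print(u,v)
u,v=int(u),int(v);cv2.imwrite("pics/w1c.png",cv2.resize(f["color"][max(0,v-45):v+45,u-60:u+60],None,fx=6,fy=6,interpolation=cv2.INTER_CUBIC));print(max(0,v-45),u-60)
E
```

```text
[ 0.57188697 -0.15255789  0.15201255] 2.4833
281.5110537795481 108.90470084655082
63 221
```

View pics/w1.png

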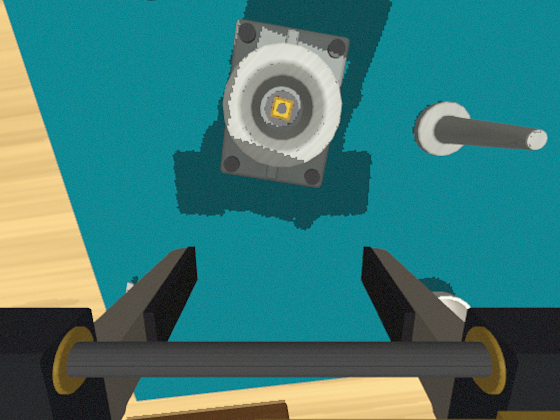

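View pics/w1c.png

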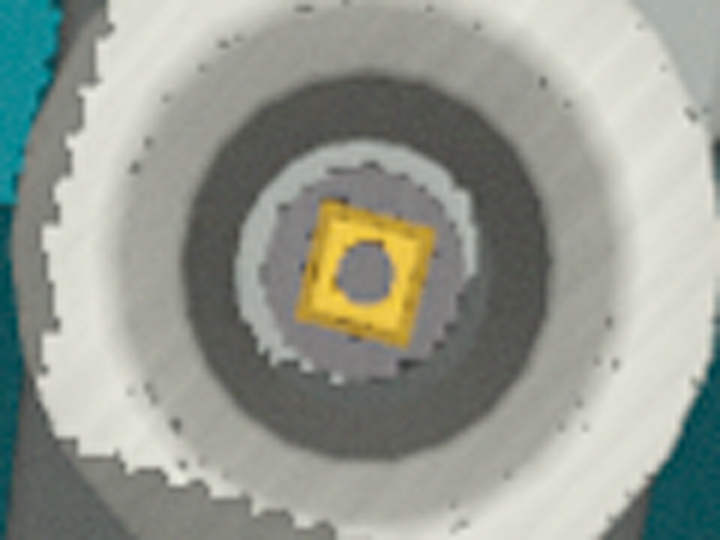

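The nut shows clearly as a brass square near pixel (282,108), and its flats can be read. Now I'll measure its centre and angle, and the rim.

```bash
python3 - <<'E'
from h import *
import pickle
s,f=pickle.load(open("w1.pkl","rb"))
hsv=cv2.cvtColor(f["color"],cv2.COLOR_BGR2HSV)
m=np.zeros((420,560),np.uint8);m[80:140,255:310]=((hsv[80:140,255:310,1]>110)&(hsv[80:140,255:310,0]<40)&(hsv[80:140,255:310,0]>10))*255
c=max(cv2.findContours(m,cv2.RETR_EXTERNAL,cv2.CHAIN_APPROX_NONE)[0],key=cv2.contourArea)
P=np.array([wray(f,s,x,y,.037)[:2]*1000 for x,y in c[:,0]],np.float32);print("nut",cv2.minAreaRect(P))
g=cv2.cvtColor(f["color"],cv2.COLOR_BGR2GRAY)
# inner bore edge: dark ring region (bore wall)
for z,th in [(.12,None)]:
    W=None
d=f["depth"];u,v=np.meshgrid(np.arange(560),np.arange(420))
Pc=np.stack([(u-f["cx"])/f["fx"]*d,(v-f["cy"])/f["fy"]*d,d,np.ones_like(d)],-1)
Wd=(Pc@f["hand_eye"].T)[...,:3]@np.array(s["tcp_rot"]).T+s["tcp_pos"]
w=Wd[30:190,215:350].reshape(-1,3)
rim=w[(w[:,2]>.114)&(w[:,2]<.126)];print("rim",cv2.minEnclosingCircle((rim[:,:2]*1000).astype(np.float32)),cv2.fitEllipse(cv2.convexHull((rim[:,:2]*1000).astype(np.float32))))
# bore wall: fit circle to points with .05<z<.10
b=w[(w[:,2]>.05)&(w[:,2]<.10)];A=np.c_[2*b[:,:2],np.ones(len(b))];x=np.linalg.lstsq(A,(b[:,:2]**2).sum(1),rcond=None)[0];print("bore",x[:2],np.sqrt(x[2]+x[0]**2+x[1]**2),len(b))
n=Wd[105:112,270:295].reshape(-1,3);print("nut z",np.median(n[:,2]))
fl=w[(w[:,2]>.01)&(w[:,2]<.022)];print("foot",cv2.minAreaRect((fl[:,:2]*1000).astype(np.float32)))
E
```

```text
nut ((489.2679443359375, -138.90780639648438), (15.858183860778809, 16.212966918945312), 67.89402770996094)
rim ((489.77691650390625, -139.36976623535156), 34.361778259277344) ((489.7469177246094, -139.29129028320312), (68.18938446044922, 68.24630737304688), 148.41268920898438)
bore [ 0.488434   -0.13940242] 0.029587869581047265 1234
nut z 0.038162199352230405
foot ((489.8865661621094, -139.42431640625), (96.23453521728516, 130.36734008789062), 72.72695922851562)
```

The nut is 15.9 × 16.2 mm with its top at 38.2 mm, which fits the description. Its centre is (0.4893, −0.1389) and its flats lie at −22.1°; the foot plate lies at −17.3°. Next I'll hover over the key and check the bar.

```bash
python3 - <<'E'
from h import *
from workcell import env
s=env.read_state();p=s["tcp_pos"]
print(step(s,np.array([.511,.1878,.25])-p,-.5))
E
```

```text
(array([-0.1967,  0.6564, -0.2182]), array([ 0.0111,  0.0001, -0.0001]))
```

>>> {"method": "arm_command", "body": {"increments": [[-0.197,0,0,0,0,0,1],[-0.197,0,0,0,0,0,1],[-0.197,0.656,-0.218,0.01,0,0,1],[-0.197,0.656,-0.218,0.01,0,0,1],[-0.197,0.656,-0.218,0.01,0,0,1],[-0.197,0.656,-0.218,0.01,0,0,1],[-0.197,0.656,-0.218,0.01,0,0,1],[-0.197,0.656,-0.218,0.01,0,0,1],[-0.197,0.656,-0.218,0.01,0,0,1],[-0.197,0.656,-0.218,0.01,0,0,1],[-0.197,0.656,-0.218,0.01,0,0,1],[-0.197,0.656,-0.218,0.01,0,0,1]]}}

```text
time: 3.53
tcp_pos: [0.5115, 0.1907, 0.2534]
tcp_rot: [[0.013, 0.145, 0.989], [-0.005, 0.989, -0.144], [-1.0, -0.003, 0.013]]
contact_force: [0.2, -0.1, 0.8]
gripper_width: 0.0917
```

>>> {"method": "arm_command", "body": {"increments": [[0,0,0,0,0,0,1],[0,0,0,0,0,0,1]]}}

```text
time: 3.7
tcp_pos: [0.5126, 0.1899, 0.2553]
tcp_rot: [[0.016, 0.145, 0.989], [-0.005, 0.989, -0.145], [-1.0, -0.002, 0.017]]
contact_force: [0.0, 0.1, 0.1]
gripper_width: 0.0919
```

```bash
python3 - <<'E'
from h import *
from workcell import env
import pickle
s=env.read_state();f=env.grab_frame("wrist");pickle.dump((s,f),open("w2.pkl","wb"))
R=s["tcp_rot"];print(s["tcp_pos"],R,s["time"]);cv2.imwrite("pics/w2.png",f["color"])
d=f["depth"];u,v=np.meshgrid(np.arange(560),np.arange(420))
Pc=np.stack([(u-f["cx"])/f["fx"]*d,(v-f["cy"])/f["fy"]*d,d,np.ones_like(d)],-1)
Wd=(Pc@f["hand_eye"].T)[...,:3]@np.array(s["tcp_rot"]).T+s["tcp_pos"]
m=(Wd[...,2]>.187)&(Wd[...,2]<.2)&(d>0)&(np.hypot(Wd[...,0]-.511,Wd[...,1]-.188)<.06)
P=Wd[m];print(m.sum(),P.mean(0),cv2.minAreaRect((P[:,:2]*1000).astype(np.float32)))
E
```

```text
[0.51264975 0.18989872 0.25531637] [[ 0.01603399  0.1451083   0.98928585]
 [-0.0045247   0.98941344 -0.14505368]
 [-0.99986121 -0.00215044  0.01652081]] 3.7
1994 [0.50801748 0.18776992 0.1918681 ] ((510.19708251953125, 187.17630004882812), (13.60159969329834, 83.38426208496094), 81.87657165527344)
```

View pics/w2.png

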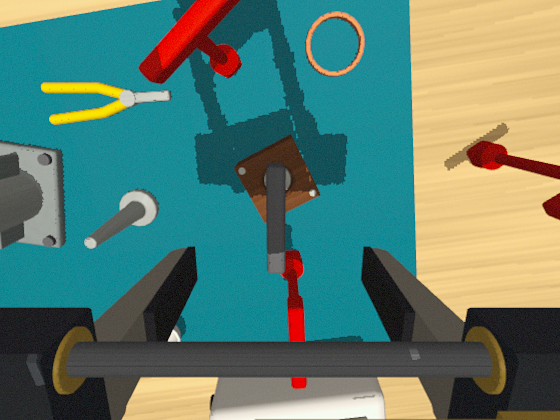

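The wrist view puts the bar at (0.5105, 0.187) with the jaw yaw at 81.9°, agreeing with the top view. The tool has picked up a 1° tilt, so I'll add a full-pose helper, straighten it and descend.

```bash
cat >> h.py <<'E'
from scipy.spatial.transform import Rotation as Ro
def Rt(yaw):
    y=np.deg2rad(yaw);Y=np.array([np.cos(y),np.sin(y),0]);X=np.array([0,0,-1.]);return np.c_[X,Y,np.cross(X,Y)]
def go(s,p,yaw):
    R=np.array(s["tcp_rot"]);t=R.T@(np.array(p)-s["tcp_pos"])/.5
    w=Ro.from_matrix(R.T@Rt(yaw)).as_rotvec()/(np.pi/4);return [float(round(x,4)) for x in np.r_[t,w]]
def st(s):
    R=s["tcp_rot"];print("t",s["time"],"p",np.round(s["tcp_pos"],4),"yaw",round(np.degrees(np.arctan2(R[1,1],R[0,1])),2),"tilt",np.round(R[:2,0],4),R[2,1].round(4),"F",np.round(s["contact_force"],1),"M",np.round(s["moment"],3),"w",round(s["gripper_width"],4))
E
python3 - <<'E'
from h import *
from workcell import env
s=env.read_state();st(s)
for z in(.215,.161):print(go(s,[.5108,.1872,z],81.8))
E
```

```text
t 3.75 p [0.5125 0.1894 0.2547] yaw 81.61 tilt [ 0.0149 -0.0048] -0.0025 F [ 0.2 -0.6  0.4] M [ 0.039 -0.016 -0.018] w 0.092
[0.0794, -0.0047, -0.0039, -0.0043, 0.0197, 0.0033]
[0.1874, -0.0045, -0.0056, -0.0043, 0.0197, 0.0033]
```

>>> {"method": "arm_command", "body": {"increments": [[0.08,-0.0047,-0.004,-0.004,0.02,0.003,1],[0.08,-0.0047,-0.004,-0.004,0.02,0.003,1],[0.08,-0.0047,-0.004,-0.004,0.02,0.003,1],[0.08,-0.0047,-0.004,-0.004,0.02,0.003,1],[0.13,-0.0045,-0.005,-0.004,0.02,0.003,1],[0.16,-0.0045,-0.005,-0.004,0.02,0.003,1],[0.187,-0.0045,-0.0056,-0.004,0.02,0.003,1],[0.187,-0.0045,-0.0056,-0.004,0.02,0.003,1],[0.187,-0.0045,-0.0056,-0.004,0.02,0.003,1],[0.187,-0.0045,-0.0056,-0.004,0.02,0.003,1]]}}

```text
time: 4.58
tcp_pos: [0.5121, 0.1872, 0.1633]
tcp_rot: [[0.003, 0.143, 0.99], [0.0, 0.99, -0.143], [-1.0, 0.001, 0.003]]
contact_force: [-0.1, -0.3, 1.0]
gripper_width: 0.092
```

```bash
python3 - <<'E'
from h import *
from workcell import env
s=env.read_state();st(s)
print(go(s,[.5108,.1872,.161],81.8))
E
```

```text
t 4.5833 p [0.5121 0.1872 0.1633] yaw 81.78 tilt [0.0028 0.0002] 0.0006 F [-0.1 -0.3  1. ] M [ 0.035 -0.006  0.041] w 0.092
[0.0045, -0.0005, -0.0025, -0.0005, 0.0035, -0.0008]
```

>>> {"method": "arm_command", "body": {"increments": [[0.004,0,-0.0025,0,0.0035,0,1],[0.004,0,-0.0025,0,0.0035,0,1],[0.004,0,-0.0025,0,0.0035,0,0.1],[0.004,0,-0.0025,0,0.0035,0,0.1],[0.004,0,-0.0025,0,0.0035,0,0],[0.004,0,-0.0025,0,0.0035,0,0],[0.004,0,-0.0025,0,0.0035,0,0],[0.004,0,-0.0025,0,0.0035,0,0],[0.004,0,-0.0025,0,0.0035,0,0],[0.004,0,-0.0025,0,0.0035,0,0],[0.004,0,-0.0025,0,0.0035,0,0],[0.004,0,-0.0025,0,0.0035,0,0]], "newtons": 55}}

```text
time: 5.58
tcp_pos: [0.5108, 0.1874, 0.1612]
tcp_rot: [[0.0, 0.143, 0.99], [0.001, 0.99, -0.143], [-1.0, 0.001, -0.0]]
contact_force: [-0.2, -0.1, 0.9]
gripper_width: 0.027
```

```bash
python3 - <<'E'
from h import *
from workcell import env
s=env.read_state();st(s)
f=env.grab_frame("wrist");cv2.imwrite("pics/w3.png",f["color"])
print(go(s,[.5108,.1872,.28],81.8))
E
```

```text
t 5.5833 p [0.5108 0.1874 0.1612] yaw 81.77 tilt [0.0001 0.0007] 0.0007 F [-0.2 -0.1  0.9] M [0.026 0.013 0.022] w 0.027
[-0.2375, -0.0003, -0.0, -0.0006, -0.0001, -0.0008]
```

View pics/w3.png

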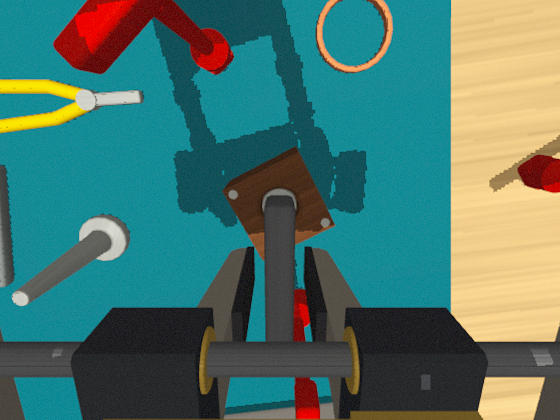

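The fingers are still closing (27 mm open) around the bar, which sits midway between them. I'll wait a little longer.

>>> {"method": "arm_command", "body": {"increments": [[0,0,0,0,0,0,0],[0,0,0,0,0,0,0],[0,0,0,0,0,0,0],[0,0,0,0,0,0,0],[0,0,0,0,0,0,0],[0,0,0,0,0,0,0],[0,0,0,0,0,0,0]], "newtons": 55}}

```text
time: 6.22
tcp_pos: [0.5109, 0.1874, 0.1613]
tcp_rot: [[0.0, 0.143, 0.99], [0.001, 0.99, -0.143], [-1.0, 0.001, 0.0]]
contact_force: [-0.0, 1.2, 0.6]
gripper_width: 0.0135
```

```bash
python3 - <<'E'
from h import *
from workcell import env
s=env.read_state();st(s)
print(go(s,[.5108,.1872,.22],81.8),go(s,[.5108,.1872,.30],81.8))
E
```

```text
t 6.2167 p [0.5109 0.1874 0.1613] yaw 81.77 tilt [0.0001 0.0007] 0.0007 F [-0.   1.2  0.6] M [ 0.105 -0.004 -0.066] w 0.0135
[-0.1175, -0.0004, -0.0001, -0.0006, 0.0, -0.0009] [-0.2775, -0.0003, -0.0001, -0.0006, 0.0, -0.0009]
```

Gripped: the opening is 13.5 mm on the 14 mm bar. The foot is therefore 0.153 m below the TCP. Lifting straight up.

>>> {"method": "arm_command", "body": {"increments": [[-0.01,0,0,0,0,0,0],[-0.03,0,0,0,0,0,0],[-0.06,0,0,0,0,0,0],[-0.1,0,0,0,0,0,0],[-0.15,0,0,0,0,0,0],[-0.2,0,0,0,0,0,0],[-0.25,0,0,0,0,0,0],[-0.29,0,0,0,0,0,0],[-0.3,0,0,0,0,0,0],[-0.3,0,0,0,0,0,0],[-0.3,0,0,0,0,0,0]]}}

```text
time: 7.13
tcp_pos: [0.5103, 0.1872, 0.3101]
tcp_rot: [[-0.002, 0.143, 0.99], [0.0, 0.99, -0.143], [-1.0, 0.0, -0.002]]
contact_force: [0.0, -0.1, -5.2]
gripper_width: 0.0137
```

```bash
python3 - <<'E'
from h import *
from workcell import env
s=env.read_state();st(s)
f=env.grab_frame("scene");cv2.imwrite("pics/s4.png",f["color"]);np.savez("s4.npz",**f)
f=env.grab_frame("wrist");cv2.imwrite("pics/w4.png",f["color"])
for k in (.5,1):print(go(s,np.array([.4893,-.1389,.311])*k+np.array([.511,.1874,.311])*(1-k),68.0*k+81.8*(1-k)))
E
```

```text
t 7.1333 p [0.5103 0.1872 0.3101] yaw 81.77 tilt [-0.0017  0.0004] 0.0001 F [ 0.  -0.1 -5.2] M [0.002 0.034 0.005] w 0.0137
[-0.0019, -0.3255, 0.0266, 0.1527, -0.0022, -0.0001]
[-0.002, -0.6516, 0.0518, 0.306, -0.0022, 0.0001]
```

View pics/s4.png

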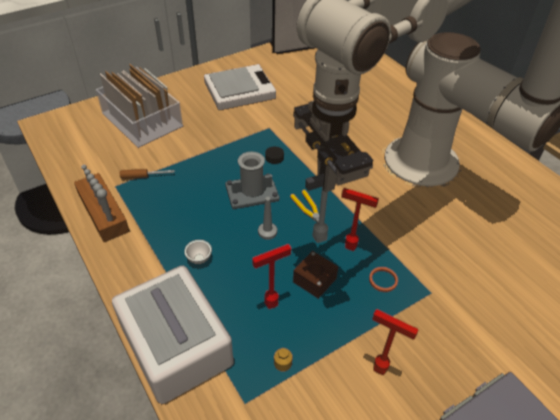

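View pics/w4.png

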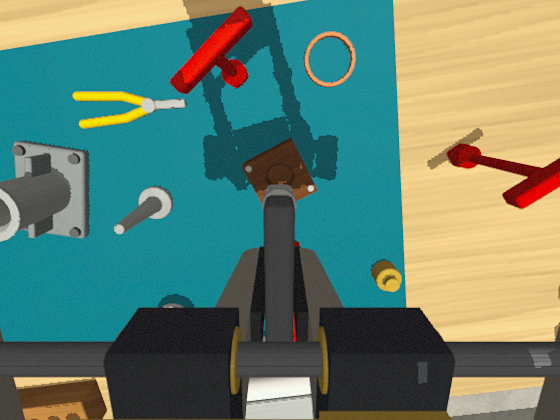

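The key is held upright and carried clear; the wrist reads about 5 N of weight. Moving over the bore while turning to the nut's angle.

>>> {"method": "arm_command", "body": {"increments": [[-0.01,-0.03,0.002,0.01,0,0,0],[-0.01,-0.08,0.005,0.03,0,0,0],[-0.01,-0.14,0.01,0.06,0,0,0],[-0.01,-0.21,0.017,0.1,0,0,0],[-0.01,-0.28,0.023,0.13,0,0,0],[-0.01,-0.35,0.028,0.16,0,0,0],[-0.01,-0.42,0.033,0.2,0,0,0],[-0.01,-0.49,0.04,0.23,0,0,0],[-0.01,-0.55,0.045,0.26,0,0,0],[-0.01,-0.6,0.048,0.28,0,0,0],[-0.01,-0.635,0.05,0.3,0,0,0],[-0.01,-0.65,0.052,0.306,0,0,0]]}}

```text
time: 8.23
tcp_pos: [0.488, -0.1402, 0.3122]
tcp_rot: [[-0.007, 0.378, 0.926], [0.001, 0.926, -0.378], [-1.0, -0.002, -0.007]]
contact_force: [0.3, 0.7, -4.6]
gripper_width: 0.0139
```

>>> {"method": "arm_command", "body": {"increments": [[0,0,0,0,0,0,0],[0,0,0,0,0,0,0]]}}

```text
time: 8.4
tcp_pos: [0.4875, -0.1397, 0.3108]
tcp_rot: [[-0.009, 0.378, 0.926], [0.003, 0.926, -0.378], [-1.0, -0.001, -0.009]]
contact_force: [-0.2, 0.7, -3.9]
gripper_width: 0.0137
```

```bash
python3 - <<'E'
from h import *
from workcell import env
s=env.read_state();st(s)
f=env.grab_frame("wrist");cv2.imwrite("pics/w5.png",f["color"])
f=env.grab_frame("scene");np.savez("s5.npz",**f);cv2.imwrite("pics/s5.png",cv2.resize(f["color"][90:220,190:340],None,fx=4,fy=4,interpolation=cv2.INTER_CUBIC))
print(go(s,[.4893,-.1389,.31],68.0))
E
```

```text
t 8.4 p [ 0.4875 -0.1397  0.3108] yaw 67.8 tilt [-0.0092  0.0025] -0.0011 F [-0.2  0.7 -3.9] M [0.043 0.014 0.015] w 0.0137
[0.0016, 0.0029, 0.0028, -0.0046, -0.012, 0.0014]
```

View pics/w5.png

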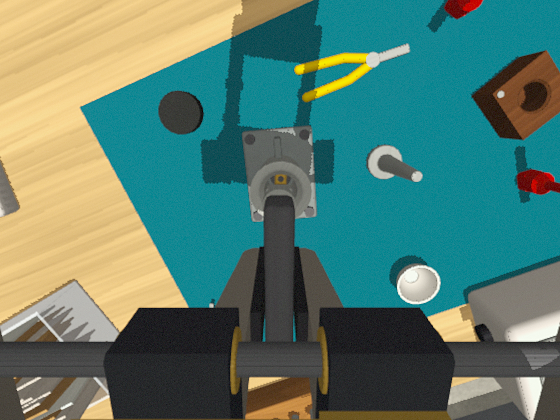

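View pics/s5.png

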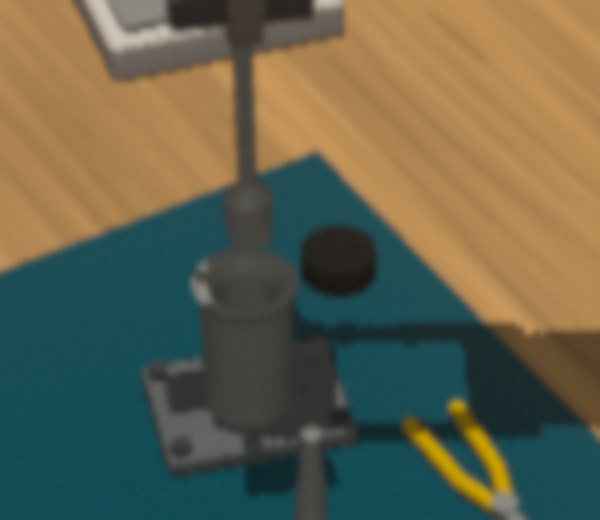

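The key's head is over the barrel mouth, and the nut at (281,179) looks square with the bar. Trimming the position and tilt.

>>> {"method": "arm_command", "body": {"increments": [[0.0016,0.003,0.003,-0.0046,-0.012,0.0014,0],[0.0016,0.003,0.003,-0.0046,-0.012,0.0014,0],[0.0016,0.003,0.003,-0.0046,-0.012,0.0014,0],[0.0016,0.003,0.003,-0.0046,-0.012,0.0014,0]]}}

```text
time: 8.83
tcp_pos: [0.4899, -0.1376, 0.3108]
tcp_rot: [[0.001, 0.372, 0.928], [-0.001, 0.928, -0.372], [-1.0, 0.0, 0.001]]
contact_force: [-0.3, 0.6, -4.1]
gripper_width: 0.0134
```

```bash
python3 - <<'E'
from h import *
from workcell import env
s=env.read_state();st(s)
for z in (.31,.25,.2):print(go(s,[.4893,-.1389,z],68.0))
E
```

```text
t 8.8333 p [ 0.4899 -0.1376  0.3108] yaw 68.15 tilt [ 0.0014 -0.0005] 0.0 F [-0.3  0.6 -4.1] M [ 0.018 -0.008  0.007] w 0.0134
[0.0016, -0.0028, -0.0001, 0.0033, 0.0018, -0.0001]
[0.1216, -0.0028, -0.0003, 0.0033, 0.0018, -0.0001]
[0.2216, -0.0028, -0.0005, 0.0033, 0.0018, -0.0001]
```

>>> {"method": "arm_command", "body": {"increments": [[0.01,-0.0025,0,0.003,0.0015,0,0],[0.03,-0.0025,0,0.003,0.0015,0,0],[0.05,-0.0025,0,0.003,0.0015,0,0],[0.065,-0.0025,0,0.003,0.0015,0,0],[0.075,-0.0025,0,0.003,0.0015,0,0],[0.08,-0.0025,0,0.003,0.0015,0,0],[0.08,-0.0025,0,0.003,0.0015,0,0],[0.08,-0.0025,0,0.003,0.0015,0,0]]}}

```text
time: 9.5
tcp_pos: [0.4896, -0.1389, 0.2709]
tcp_rot: [[0.0, 0.374, 0.927], [-0.0, 0.927, -0.374], [-1.0, 0.0, 0.0]]
contact_force: [1.4, -0.7, -4.3]
gripper_width: 0.0137
```

```bash
python3 - <<'E'
from h import *
from workcell import env
s=env.read_state();st(s)
for z in (.25,.21,.198):print(go(s,[.4893,-.1389,z],68.0))
f=env.grab_frame("scene");cv2.imwrite("pics/s6.png",cv2.resize(f["color"][90:220,190:340],None,fx=4,fy=4,interpolation=cv2.INTER_CUBIC))
E
```

```text
t 9.5 p [ 0.4896 -0.1389  0.2709] yaw 68.01 tilt [ 0.0005 -0.0001] 0.0001 F [ 1.4 -0.7 -4.3] M [ 0.013  0.035 -0.002] w 0.0137
[0.0418, -0.0003, -0.0005, 0.0003, 0.0006, -0.0001]
[0.1218, -0.0003, -0.0005, 0.0003, 0.0006, -0.0001]
[0.1458, -0.0003, -0.0005, 0.0003, 0.0006, -0.0001]
```

View pics/s6.png

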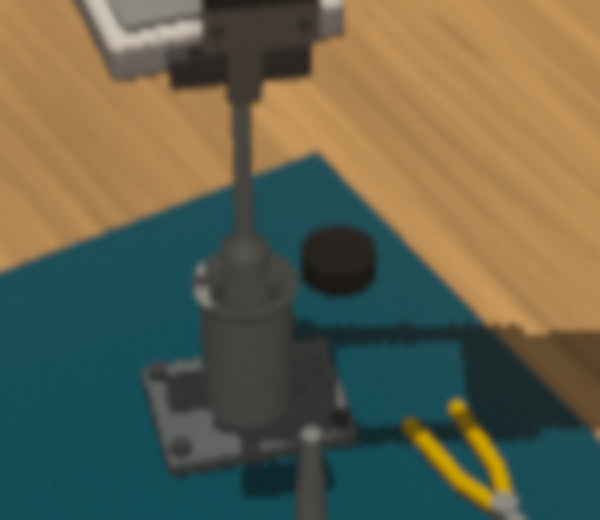

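The foot has entered the mouth, centred and without contact. Lowering to a few mm above the nut.

>>> {"method": "arm_command", "body": {"increments": [[0.015,-0.0003,-0.0005,0,0,0,0],[0.035,-0.0003,-0.0005,0,0,0,0],[0.055,-0.0003,-0.0005,0,0,0,0],[0.075,-0.0003,-0.0005,0,0,0,0],[0.095,-0.0003,-0.0005,0,0,0,0],[0.11,-0.0003,-0.0005,0,0,0,0],[0.125,-0.0003,-0.0005,0,0,0,0],[0.135,-0.0003,-0.0005,0,0,0,0],[0.142,-0.0003,-0.0005,0,0,0,0],[0.145,-0.0003,-0.0005,0,0,0,0],[0.145,-0.0003,-0.0005,0,0,0,0]]}}

```text
time: 10.47
tcp_pos: [0.4895, -0.139, 0.1986]
tcp_rot: [[0.001, 0.374, 0.927], [-0.0, 0.927, -0.374], [-1.0, -0.0, 0.001]]
contact_force: [1.0, -0.0, -5.3]
gripper_width: 0.0134
```

```bash
python3 - <<'E'
from h import *
from workcell import env
s=env.read_state();st(s)
for z in (.19,.186,.182,.179):print(z,go(s,[.4893,-.1389,z],68.0))
E
```

```text
t 10.4667 p [ 0.4895 -0.139   0.1986] yaw 68.01 tilt [ 0.0009 -0.0004] -0.0001 F [ 1.  -0.  -5.3] M [-0.006  0.074 -0.034] w 0.0134
0.19 [0.0172, 0.0001, -0.0005, 0.0003, 0.0013, 0.0001]
0.186 [0.0252, 0.0001, -0.0005, 0.0003, 0.0013, 0.0001]
0.182 [0.0332, 0.0001, -0.0005, 0.0003, 0.0013, 0.0001]
0.179 [0.0392, 0.0001, -0.0005, 0.0003, 0.0013, 0.0001]
```

>>> {"method": "arm_command", "body": {"increments": [[0.005,0,-0.0005,0,0.001,0,0],[0.01,0,-0.0005,0,0.001,0,0],[0.014,0,-0.0005,0,0.001,0,0],[0.017,0,-0.0005,0,0.001,0,0],[0.018,0,-0.0005,0,0.001,0,0],[0.018,0,-0.0005,0,0.001,0,0],[0.018,0,-0.0005,0,0.001,0,0]]}}

```text
time: 11.05
tcp_pos: [0.4893, -0.139, 0.1897]
tcp_rot: [[0.0, 0.374, 0.927], [-0.0, 0.927, -0.374], [-1.0, -0.0, 0.0]]
contact_force: [-0.2, -0.8, -5.2]
gripper_width: 0.0139
```

```bash
python3 - <<'E'
from h import *
from workcell import env
s=env.read_state();st(s)
for z in (.187,.186,.182,.179):print(z,go(s,[.4893,-.1389,z],68.0))
E
```

```text
t 11.05 p [ 0.4893 -0.139   0.1897] yaw 68.02 tilt [ 0.0003 -0.0002] -0.0001 F [-0.2 -0.8 -5.2] M [ 0.026 -0.006  0.021] w 0.0139
0.187 [0.0053, 0.0001, -0.0001, 0.0004, 0.0004, 0.0001]
0.186 [0.0073, 0.0001, -0.0001, 0.0004, 0.0004, 0.0001]
0.182 [0.0153, 0.0001, -0.0001, 0.0004, 0.0004, 0.0001]
0.179 [0.0213, 0.0001, -0.0001, 0.0004, 0.0004, 0.0001]
```

No contact yet at foot height 36.4 mm, so the socket may already be slipping on. Continuing in small steps.

>>> {"method": "arm_command", "body": {"increments": [[0.003,0,0,0,0,0,0],[0.005,0,0,0,0,0,0],[0.006,0,0,0,0,0,0],[0.006,0,0,0,0,0,0]]}}

```text
time: 11.38
tcp_pos: [0.4892, -0.1389, 0.1865]
tcp_rot: [[-0.0, 0.374, 0.927], [-0.0, 0.927, -0.374], [-1.0, -0.0, -0.0]]
contact_force: [-0.2, 0.0, -4.5]
gripper_width: 0.0136
```

>>> {"method": "arm_command", "body": {"increments": [[0.003,0,0,0,0,0,0],[0.005,0,0,0,0,0,0],[0.005,0,0,0,0,0,0]]}}

```text
time: 11.63
tcp_pos: [0.489, -0.1388, 0.1836]
tcp_rot: [[-0.001, 0.374, 0.927], [0.0, 0.927, -0.374], [-1.0, 0.0, -0.001]]
contact_force: [-0.2, 0.1, -4.9]
gripper_width: 0.0137
```

The foot is 7.7 mm below the nut's top with no force, so the socket is on. Lowering another 3.5 mm, still 3.5 mm short of bottoming.

>>> {"method": "arm_command", "body": {"increments": [[0.003,0,0,0,0,0,0],[0.006,0,0,0,0,0,0],[0.007,0,0,0,0,0,0],[0.007,0,0,0,0,0,0],[0.007,0,0,0,0,0,0]]}}

```text
time: 12.05
tcp_pos: [0.489, -0.1388, 0.1801]
tcp_rot: [[-0.001, 0.374, 0.927], [0.0, 0.927, -0.374], [-1.0, 0.0, -0.001]]
contact_force: [0.3, 0.2, -4.7]
gripper_width: 0.0138
```

```bash
python3 - <<'E'
from h import *
from workcell import env
s=env.read_state();st(s);print(s["joint_pos"])
for y in (48,28):print(go(s,[.4893,-.1389,.18],y))
E
```

```text
t 12.05 p [ 0.489  -0.1388  0.1801] yaw 68.01 tilt [-0.0006  0.0003] 0.0001 F [ 0.3  0.2 -4.7] M [0.002 0.033 0.06 ] w 0.0138
[-2.94873917e+01  8.24549919e-01  1.04297685e+02 -1.91954801e-03
  7.49146596e+01 -9.75015271e+01]
[0.0002, 0.0, 0.0006, 0.4448, -0.0008, 0.0001]
[0.0002, 0.0, 0.0006, 0.8892, -0.0008, 0.0002]
```

Turning clockwise is +x about the tool. The first 25° is safe, since home is at least 28.6° away.

>>> {"method": "arm_command", "body": {"increments": [[0,0,0,0.03,0,0,0],[0,0,0,0.08,0,0,0],[0,0,0,0.14,0,0,0],[0,0,0,0.2,0,0,0],[0,0,0,0.26,0,0,0],[0,0,0,0.32,0,0,0],[0,0,0,0.38,0,0,0],[0,0,0,0.43,0,0,0],[0,0,0,0.48,0,0,0],[0,0,0,0.52,0,0,0],[0,0,0,0.55,0,0,0],[0,0,0,0.555,0,0,0]]}}

```text
time: 13.05
tcp_pos: [0.4893, -0.1388, 0.1802]
tcp_rot: [[0.0, 0.732, 0.682], [0.0, 0.682, -0.732], [-1.0, 0.0, -0.0]]
contact_force: [1.1, 0.2, -4.3]
gripper_width: 0.0136
```

```bash
cat >> h.py <<'E'
def avg(n=5):
    from workcell import env
    M=[];F=[]
    for i in range(n):
        s=env.read_state();M.append(s["moment"]);F.append(s["contact_force"]);env.grab_frame("top")
    st(s);print("avg F",np.mean(F,0).round(2),"M",np.mean(M,0).round(3),"sd",np.std(M,0).round(3))
    return s
E
python3 - <<'E'
from h import *
s=avg();print(go(s,[.4893,-.1389,.18],43-5))
E
```

```text
t 13.25 p [ 0.4893 -0.1388  0.1802] yaw 43.06 tilt [0.0001 0.0003] 0.0003 F [ 2.   0.5 -5.7] M [ 0.15  -0.385  0.035] w 0.0135
avg F [ 1.15  0.64 -4.58] M [ 0.16  -0.375  0.07 ] sd [0.032 0.041 0.037]
[0.0005, -0.0001, 0.0002, 0.1123, -0.0002, -0.0003]
```

Mz is 0.07 N m, which matches the running drag. Continuing in small steps and watching Mz.

>>> {"method": "arm_command", "body": {"increments": [[0,0,0,0.03,0,0,0],[0,0,0,0.06,0,0,0],[0,0,0,0.08,0,0,0],[0,0,0,0.09,0,0,0],[0,0,0,0.09,0,0,0]]}}

```text
time: 13.72
tcp_pos: [0.4893, -0.1388, 0.1803]
tcp_rot: [[0.0, 0.777, 0.629], [0.0, 0.629, -0.777], [-1.0, 0.0, -0.0]]
contact_force: [0.2, 0.8, -5.0]
gripper_width: 0.0136
```

```bash
python3 - <<'E'
from h import *
s=avg(4)
E
```

```text
t 13.8667 p [ 0.4893 -0.1388  0.1802] yaw 39.01 tilt [0.0001 0.0003] 0.0003 F [ 1.4  0.5 -4.3] M [ 0.161 -0.406  0.065] w 0.0136
avg F [ 0.95  0.82 -4.44] M [ 0.154 -0.406  0.057] sd [0.013 0.008 0.011]
```

>>> {"method": "arm_command", "body": {"increments": [[0,0,0,0.03,0,0,0],[0,0,0,0.05,0,0,0],[0,0,0,0.06,0,0,0],[0,0,0,0.06,0,0,0]]}}

```text
time: 14.25
tcp_pos: [0.4893, -0.1388, 0.1803]
tcp_rot: [[0.0, 0.806, 0.592], [0.0, 0.592, -0.806], [-1.0, 0.0, -0.0]]
contact_force: [1.2, 0.6, -5.4]
gripper_width: 0.0138
```

```bash
python3 - <<'E'
from h import *
s=avg(4)
E
```

```text
t 14.4 p [ 0.4893 -0.1388  0.1802] yaw 36.3 tilt [0.0001 0.0003] 0.0003 F [ 0.8  0.9 -5.4] M [ 0.181 -0.426  0.035] w 0.0138
avg F [ 1.24  0.69 -4.97] M [ 0.162 -0.435  0.064] sd [0.024 0.024 0.028]
```

>>> {"method": "arm_command", "body": {"increments": [[0,0,0,0.03,0,0,0],[0,0,0,0.05,0,0,0],[0,0,0,0.065,0,0,0],[0,0,0,0.065,0,0,0]]}}

```text
time: 14.78
tcp_pos: [0.4893, -0.1388, 0.1802]
tcp_rot: [[0.0, 0.836, 0.549], [0.0, 0.549, -0.836], [-1.0, 0.0, -0.0]]
contact_force: [0.7, 0.1, -5.8]
gripper_width: 0.014
```

```bash
python3 - <<'E'
from h import *
s=avg(4)
E
```

```text
t 14.9333 p [ 0.4893 -0.1388  0.1803] yaw 33.38 tilt [0.0001 0.0003] 0.0003 F [ 2.   1.6 -4.4] M [ 0.163 -0.448  0.121] w 0.0134
avg F [ 1.36  0.63 -5.08] M [ 0.166 -0.452  0.082] sd [0.026 0.024 0.029]
```

>>> {"method": "arm_command", "body": {"increments": [[0,0,0,0.03,0,0,0],[0,0,0,0.05,0,0,0],[0,0,0,0.065,0,0,0],[0,0,0,0.065,0,0,0]]}}

```text
time: 15.32
tcp_pos: [0.4893, -0.1388, 0.1802]
tcp_rot: [[0.0, 0.862, 0.506], [0.0, 0.506, -0.862], [-1.0, 0.0, -0.0]]
contact_force: [0.7, 1.1, -5.3]
gripper_width: 0.0138
```

```bash
python3 - <<'E'
from h import *
s=avg(4)
E
```

```text
t 15.4667 p [ 0.4893 -0.1388  0.1802] yaw 30.46 tilt [0.0001 0.0003] 0.0003 F [ 1.7  1.  -4.3] M [ 0.165 -0.45   0.064] w 0.0138
avg F [ 1.22  0.97 -4.93] M [ 0.169 -0.459  0.046] sd [0.018 0.01  0.022]
```

Still at drag level after 37.5° of turn.

>>> {"method": "arm_command", "body": {"increments": [[0,0,0,0.03,0,0,0],[0,0,0,0.05,0,0,0],[0,0,0,0.065,0,0,0],[0,0,0,0.065,0,0,0]]}}

```text
time: 15.85
tcp_pos: [0.4893, -0.1388, 0.1802]
tcp_rot: [[0.0, 0.887, 0.462], [0.0, 0.462, -0.887], [-1.0, 0.0, -0.0]]
contact_force: [1.2, 1.1, -4.7]
gripper_width: 0.0134
```

```bash
python3 - <<'E'
from h import *
s=avg(4)
E
```

```text
t 16.0 p [ 0.4893 -0.1388  0.1803] yaw 27.54 tilt [0.0001 0.0004] 0.0003 F [ 0.9  1.1 -4.8] M [ 0.151 -0.508  0.043] w 0.0135
avg F [ 1.15  1.2  -4.81] M [ 0.183 -0.498  0.053] sd [0.035 0.018 0.023]
```

>>> {"method": "arm_command", "body": {"increments": [[0,0,0,0.03,0,0,0],[0,0,0,0.05,0,0,0],[0,0,0,0.065,0,0,0],[0,0,0,0.065,0,0,0]]}}

```text
time: 16.38
tcp_pos: [0.4893, -0.1388, 0.1802]
tcp_rot: [[0.0, 0.909, 0.416], [0.0, 0.416, -0.909], [-1.0, 0.0, -0.0]]
contact_force: [1.0, 0.6, -4.1]
gripper_width: 0.0137
```

```bash
python3 - <<'E'
from h import *
s=avg(4)
E
```

```text
t 16.5333 p [ 0.4893 -0.1388  0.1803] yaw 24.62 tilt [0.0002 0.0003] 0.0003 F [ 1.6  1.5 -4.1] M [ 0.168 -0.44   0.225] w 0.0137
avg F [ 1.24  0.76 -4.57] M [ 0.185 -0.504  0.244] sd [0.022 0.037 0.021]
```

Mz has jumped to 0.24 N m, so the nut is home near yaw 25–26°. The aim is about 0.37 N m, or 0.15 rad past onset.

>>> {"method": "arm_command", "body": {"increments": [[0,0,0,0.03,0,0,0],[0,0,0,0.06,0,0,0],[0,0,0,0.085,0,0,0],[0,0,0,0.085,0,0,0]]}}

```text
time: 16.92
tcp_pos: [0.4893, -0.1387, 0.1802]
tcp_rot: [[0.0, 0.935, 0.354], [0.0, 0.354, -0.935], [-1.0, 0.0, -0.0]]
contact_force: [2.0, 1.1, -5.4]
gripper_width: 0.0137
```

```bash
python3 - <<'E'
from h import *
s=avg(6)
E
```

```text
t 17.1667 p [ 0.4893 -0.1388  0.1802] yaw 20.8 tilt [0.0003 0.0003] 0.0004 F [ 1.7  0.8 -5.7] M [ 0.231 -0.543  0.267] w 0.0133
avg F [ 1.94  0.98 -4.95] M [ 0.21  -0.547  0.276] sd [0.013 0.018 0.031]
```

>>> {"method": "arm_command", "body": {"increments": [[0,0,0,0.03,0,0,0],[0,0,0,0.05,0,0,0],[0,0,0,0.06,0,0,0],[0,0,0,0.06,0,0,0]]}}

```text
time: 17.55
tcp_pos: [0.4893, -0.1388, 0.1803]
tcp_rot: [[0.0, 0.951, 0.31], [0.0, 0.31, -0.951], [-1.0, 0.0, -0.0]]
contact_force: [1.1, 0.4, -5.2]
gripper_width: 0.0136
```

```bash
python3 - <<'E'
from h import *
s=avg(6)
E
```

```text
t 17.8 p [ 0.4893 -0.1388  0.1802] yaw 18.1 tilt [0.0002 0.0003] 0.0003 F [ 2.1  0.4 -3.9] M [ 0.163 -0.583  0.377] w 0.0135
avg F [ 1.78  0.64 -5.03] M [ 0.197 -0.569  0.312] sd [0.02  0.028 0.039]
```

The slope is 0.77 N m/rad, as described, so clamp is about 0.08–0.11. I'll add 4°.

>>> {"method": "arm_command", "body": {"increments": [[0,0,0,0.03,0,0,0],[0,0,0,0.06,0,0,0],[0,0,0,0.09,0,0,0],[0,0,0,0.09,0,0,0],[0,0,0,0.09,0,0,0]]}}

```text
time: 18.27
tcp_pos: [0.4894, -0.1388, 0.1803]
tcp_rot: [[0.0, 0.97, 0.243], [0.0, 0.243, -0.97], [-1.0, 0.0, -0.0]]
contact_force: [1.5, 0.1, -5.5]
gripper_width: 0.0134
```

```bash
python3 - <<'E'
from h import *
s=avg(12)
f=__import__("workcell").env.grab_frame("wrist");cv2.imwrite("pics/w7.png",f["color"])
E
```

```text
t 18.8167 p [ 0.4893 -0.1388  0.1803] yaw 14.05 tilt [0.0003 0.0003] 0.0004 F [ 1.4  1.3 -6.2] M [ 0.188 -0.658  0.366] w 0.0139
avg F [ 1.99  0.74 -5.06] M [ 0.193 -0.582  0.326] sd [0.023 0.035 0.025]
```

View pics/w7.png

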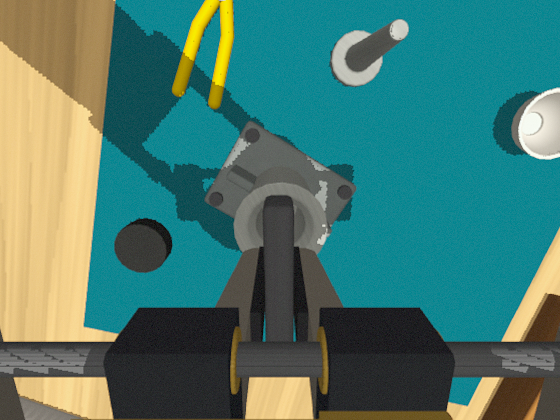

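The torque estimate puts clamp at about 0.12. The angle estimate says up to 0.2, with a hard bound of 0.235. I'll add 1.5° for margin.

>>> {"method": "arm_command", "body": {"increments": [[0,0,0,0.015,0,0,0],[0,0,0,0.03,0,0,0],[0,0,0,0.035,0,0,0],[0,0,0,0.035,0,0,0]]}}

```text
time: 19.25
tcp_pos: [0.4893, -0.1388, 0.1802]
tcp_rot: [[0.0, 0.976, 0.216], [0.0, 0.216, -0.976], [-1.0, 0.0, -0.0]]
contact_force: [1.5, 0.9, -4.5]
gripper_width: 0.0134
```

```bash
python3 - <<'E'
from h import *
s=avg(16)
E
```

```text
t 20.0 p [ 0.4893 -0.1388  0.1802] yaw 12.48 tilt [0.0002 0.0004] 0.0003 F [ 0.7  0.1 -5. ] M [ 0.186 -0.558  0.369] w 0.0136
avg F [ 1.78  0.69 -5.13] M [ 0.16  -0.585  0.379] sd [0.027 0.03  0.026]
```

Mz averages 0.38 N m, so clamp is about 0.16–0.18: firm and not forced. I'll back off 5°, inside the play, to unload the flats and then lift.

>>> {"method": "arm_command", "body": {"increments": [[0,0,0,-0.03,0,0,0],[0,0,0,-0.06,0,0,0],[0,0,0,-0.09,0,0,0],[0,0,0,-0.11,0,0,0],[0,0,0,-0.11,0,0,0]]}}

```text
time: 20.47
tcp_pos: [0.4893, -0.1388, 0.1803]
tcp_rot: [[0.0, 0.954, 0.3], [0.0, 0.3, -0.954], [-1.0, 0.0, -0.0]]
contact_force: [1.2, -0.1, -5.4]
gripper_width: 0.0134
```

```bash
python3 - <<'E'
from h import *
s=avg(5);print(go(s,[.4893,-.1389,.31],17.5))
E
```

```text
t 20.6667 p [ 0.4893 -0.1388  0.1803] yaw 17.42 tilt [0.0003 0.0003] 0.0004 F [ 1.7 -0.1 -5.3] M [ 0.143 -0.548  0.021] w 0.0139
avg F [ 1.63  0.2  -4.94] M [ 0.162 -0.568  0.004] sd [0.043 0.029 0.038]
[-0.2595, -0.0, 0.0002, -0.0018, -0.0003, -0.0005]
```

Mz is 0, so the key is free. Lifting slowly at first.

>>> {"method": "arm_command", "body": {"increments": [[-0.004,0,0,0,0,0,0],[-0.012,0,0,0,0,0,0],[-0.02,0,0,0,0,0,0],[-0.03,0,0,0,0,0,0],[-0.045,0,0,0,0,0,0],[-0.065,0,0,0,0,0,0],[-0.09,0,0,0,0,0,0],[-0.12,0,0,0,0,0,0],[-0.15,0,0,0,0,0,0],[-0.18,0,0,0,0,0,0],[-0.21,0,0,0,0,0,0],[-0.235,0,0,0,0,0,0]]}}

```text
time: 21.72
tcp_pos: [0.4894, -0.139, 0.3001]
tcp_rot: [[0.002, 0.954, 0.299], [-0.001, 0.299, -0.954], [-1.0, 0.001, 0.001]]
contact_force: [0.1, 0.1, -4.1]
gripper_width: 0.0139
```

>>> {"method": "arm_command", "body": {"increments": [[-0.02,0,0,0,0,0,0],[-0.03,0,0,0,0,0,0],[-0.03,0,0,0,0,0,0],[-0.03,0,0,0,0,0,0]]}}

```text
time: 22.05
tcp_pos: [0.4893, -0.139, 0.3149]
tcp_rot: [[0.001, 0.954, 0.299], [-0.001, 0.299, -0.954], [-1.0, 0.001, 0.001]]
contact_force: [-0.1, -0.4, -5.7]
gripper_width: 0.0133
```

```bash
python3 - <<'E'
from h import *
from workcell import env
s=env.read_state();st(s)
f=env.grab_frame("wrist");cv2.imwrite("pics/w8.png",f["color"])
f=env.grab_frame("scene");cv2.imwrite("pics/s8.png",cv2.resize(f["color"][90:220,190:340],None,fx=4,fy=4,interpolation=cv2.INTER_CUBIC))
for k in (.5,1):print(go(s,np.array([.511,.1876,.315])*k+(1-k)*s["tcp_pos"],17.4*(1-k)+81.8*k))
E
```

```text
t 22.05 p [ 0.4893 -0.139   0.3149] yaw 17.41 tilt [ 0.0012 -0.0007] 0.001 F [-0.1 -0.4 -5.7] M [ 0.011  0.035 -0.05 ] w 0.0133
[-0.0003, 0.1185, -0.3052, -0.7153, 0.0017, -0.0008]
[-0.0006, 0.237, -0.6103, -1.4309, 0.0019, -0.0003]
```

View pics/w8.png

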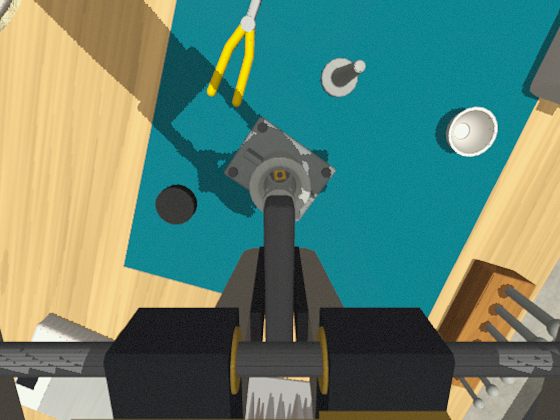

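View pics/s8.png

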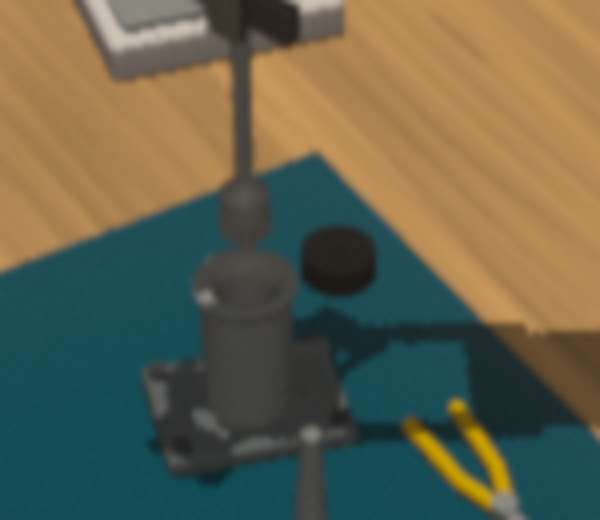

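The nut is clear of the socket and the key is lifted free. The stem may have tilted slightly in the grip, so I'll go back over the stand at the original yaw and compare with the earlier lift picture.

>>> {"method": "arm_command", "body": {"increments": [[0,0.01,-0.03,-0.07,0,0,0],[0,0.03,-0.07,-0.17,0,0,0],[0,0.05,-0.12,-0.29,0,0,0],[0,0.07,-0.18,-0.42,0,0,0],[0,0.09,-0.23,-0.55,0,0,0],[0,0.11,-0.28,-0.66,0,0,0],[0,0.125,-0.32,-0.76,0,0,0],[0,0.14,-0.36,-0.85,0,0,0],[0,0.15,-0.39,-0.91,0,0,0],[0,0.157,-0.405,-0.95,0,0,0],[0,0.16,-0.41,-0.96,0,0,0]]}}

```text
time: 23.07
tcp_pos: [0.5035, 0.0818, 0.3131]
tcp_rot: [[-0.002, 0.488, 0.873], [0.0, 0.873, -0.488], [-1.0, -0.001, -0.002]]
contact_force: [0.2, -0.6, -4.7]
gripper_width: 0.0135
```

```bash
python3 - <<'E'
from h import *
from workcell import env
s=env.read_state();st(s)
print(go(s,np.array([.511,.1876,.311]),81.8))
E
```

```text
t 23.0667 p [0.5035 0.0818 0.3131] yaw 60.76 tilt [-0.0018  0.0004] -0.0005 F [ 0.2 -0.6 -4.7] M [-0.002  0.006  0.001] w 0.0135
[0.0043, 0.1919, -0.0903, -0.4675, -0.0024, 0.0003]
```

>>> {"method": "arm_command", "body": {"increments": [[0.004,0.02,-0.01,-0.05,-0.0024,0,0],[0.004,0.05,-0.024,-0.13,-0.0024,0,0],[0.004,0.09,-0.043,-0.22,-0.0024,0,0],[0.004,0.13,-0.06,-0.31,-0.0024,0,0],[0.004,0.16,-0.075,-0.39,-0.0024,0,0],[0.004,0.183,-0.086,-0.44,-0.0024,0,0],[0.004,0.192,-0.09,-0.467,-0.0024,0,0],[0.004,0.192,-0.09,-0.467,-0.0024,0,0],[0.004,0.192,-0.09,-0.467,-0.0024,0,0],[0.004,0.192,-0.09,-0.467,-0.0024,0,0]]}}

```text
time: 23.9
tcp_pos: [0.5113, 0.1866, 0.3111]
tcp_rot: [[-0.0, 0.145, 0.989], [-0.001, 0.989, -0.145], [-1.0, -0.001, -0.0]]
contact_force: [-0.2, -0.6, -4.6]
gripper_width: 0.0137
```

```bash
python3 - <<'E'
from h import *
from workcell import env
s=env.read_state();st(s)
print(go(s,np.array([.5109,.1874,.311]),81.8))
f=env.grab_frame("scene");np.savez("s9.npz",**f);g=load("s4.npz")
T={"s4":np.array([.5103,.1872,.3101]),"s9":s["tcp_pos"]}
for n,f in (("s4",g),("s9",f)):
    W=world(f);T0=T[n]
    for lo,hi in ((-.153,-.123),(-.115,-.08),(-.08,-.05),(-.05,-.02)):
        D=W-T0;m=(f["depth"]>0)&(D[...,2]>lo)&(D[...,2]<hi)&(np.hypot(D[...,0],D[...,1])<.03)
        P=D[m];print(n,lo,m.sum(),P.mean(0).round(4))
a=np.hstack([cv2.resize(x["color"][150:260,270:380],None,fx=3.6,fy=3.6,interpolation=cv2.INTER_CUBIC) for x in (g,f)]);cv2.imwrite("pics/cmp.png",a)
f=env.grab_frame("wrist");cv2.imwrite("pics/w9.png",f["color"])
E
```

```text
t 23.9 p [0.5113 0.1866 0.3111] yaw 81.67 tilt [-0.0002 -0.0009] -0.0009 F [-0.2 -0.6 -4.6] M [ 0.061 -0.048  0.041] w 0.0137
[0.0002, 0.0016, -0.001, -0.003, -0.0001, 0.0011]
s4 -0.153 127 [ 0.0077  0.0098 -0.1373]
s4 -0.115 86 [ 0.0043  0.0046 -0.1004]
s4 -0.08 58 [ 0.0041  0.005  -0.0647]
s4 -0.05 65 [ 0.0041  0.0045 -0.0353]
s9 -0.153 128 [ 0.0083  0.0097 -0.1371]
s9 -0.115 83 [ 0.0044  0.0044 -0.1004]
s9 -0.08 62 [ 0.004   0.0044 -0.0642]
s9 -0.05 62 [ 0.0041  0.0047 -0.0336]
```

View pics/cmp.png

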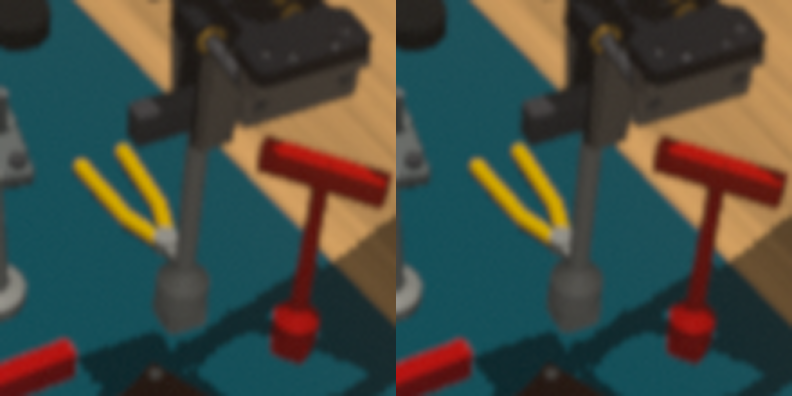

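View pics/w9.png

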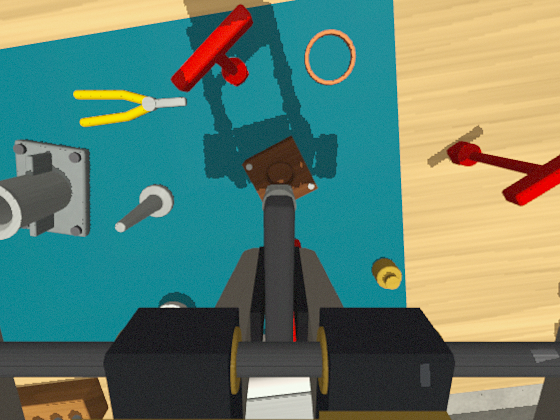

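The stem offsets match the first lift within 0.6 mm, so the key has not shifted in the grip. I'll return it to the grasp pose (0.5109, 0.1875), stopping just above the stand first.

>>> {"method": "arm_command", "body": {"increments": [[0.01,0.0016,-0.001,-0.003,0,0.001,0],[0.03,0.0016,-0.001,-0.003,0,0.001,0],[0.06,0.0016,-0.001,-0.003,0,0.001,0],[0.1,0.0016,-0.001,-0.003,0,0.001,0],[0.13,0.0016,-0.001,-0.003,0,0.001,0],[0.155,0.0016,-0.001,-0.003,0,0.001,0],[0.17,0.0016,-0.001,-0.003,0,0.001,0],[0.175,0.0016,-0.001,-0.003,0,0.001,0],[0.175,0.0016,-0.001,-0.003,0,0.001,0],[0.175,0.0016,-0.001,-0.003,0,0.001,0]]}}

```text
time: 24.83
tcp_pos: [0.5114, 0.1876, 0.2245]
tcp_rot: [[0.002, 0.142, 0.99], [0.0, 0.99, -0.142], [-1.0, 0.001, 0.001]]
contact_force: [-0.1, -0.7, -4.0]
gripper_width: 0.0137
```

```bash
python3 - <<'E'
from h import *
from workcell import env
s=env.read_state();st(s)
for z in (.21,.19,.163):print(go(s,np.array([.5109,.1875,z]),81.8))
f=env.grab_frame("scene");cv2.imwrite("pics/s10.png",cv2.resize(f["color"][190:310,250:390],None,fx=5,fy=5,interpolation=cv2.INTER_CUBIC))
E
```

```text
t 24.8333 p [0.5114 0.1876 0.2245] yaw 81.81 tilt [0.0015 0.0004] 0.0006 F [-0.1 -0.7 -4. ] M [ 0.023 -0.021 -0.027] w 0.0137
[0.029, -0.0003, -0.001, 0.0003, 0.0019, -0.0008]
[0.069, -0.0003, -0.0011, 0.0003, 0.0019, -0.0008]
[0.123, -0.0004, -0.0011, 0.0003, 0.0019, -0.0008]
```

View pics/s10.png

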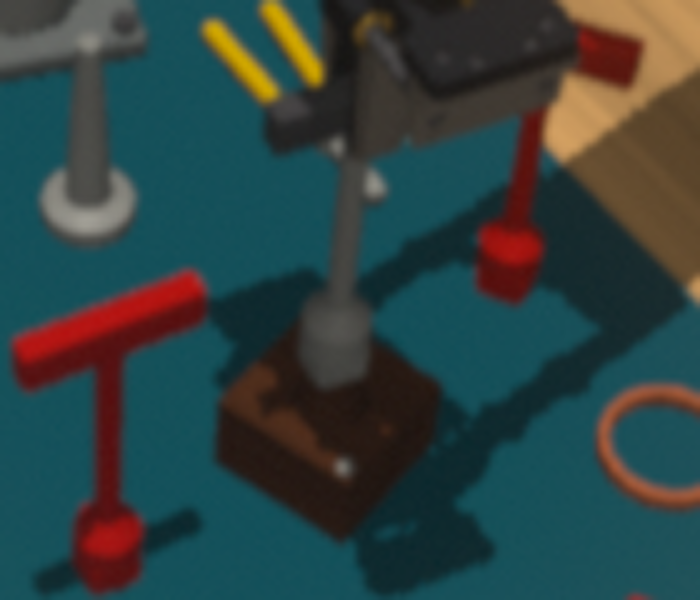

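The foot hangs just above the stand's hole. Lowering in.

>>> {"method": "arm_command", "body": {"increments": [[0.01,0,-0.001,0,0.002,0,0],[0.02,0,-0.001,0,0.002,0,0],[0.03,0,-0.001,0,0.002,0,0],[0.04,0,-0.001,0,0.002,0,0],[0.045,0,-0.001,0,0.002,0,0],[0.05,0,-0.001,0,0.002,0,0],[0.05,0,-0.001,0,0.002,0,0],[0.05,0,-0.001,0,0.002,0,0]]}}

```text
time: 25.55
tcp_pos: [0.5111, 0.1877, 0.1997]
tcp_rot: [[0.0, 0.142, 0.99], [0.001, 0.99, -0.142], [-1.0, 0.001, 0.0]]
contact_force: [0.2, 0.1, -4.3]
gripper_width: 0.0139
```

```bash
python3 - <<'E'
from h import *
from workcell import env
s=env.read_state();st(s)
for z in (.18,.1625):print(go(s,np.array([.5109,.1875,z]),81.8))
E
```

```text
t 25.55 p [0.5111 0.1877 0.1997] yaw 81.81 tilt [0.0004 0.0007] 0.0008 F [ 0.2  0.1 -4.3] M [0.042 0.011 0.001] w 0.0139
[0.0395, -0.0005, -0.0004, 0.0003, 0.0004, -0.001]
[0.0745, -0.0005, -0.0004, 0.0003, 0.0004, -0.001]
```

>>> {"method": "arm_command", "body": {"increments": [[0.01,0,0,0,0,0,0],[0.02,0,0,0,0,0,0],[0.03,0,0,0,0,0,0],[0.04,0,0,0,0,0,0],[0.05,0,0,0,0,0,0],[0.06,0,0,0,0,0,0],[0.067,0,0,0,0,0,0],[0.072,0,0,0,0,0,0],[0.074,0,0,0,0,0,0],[0.075,0,0,0,0,0,0],[0.075,0,0,0,0,0,0]]}}

```text
time: 26.47
tcp_pos: [0.5112, 0.1877, 0.1623]
tcp_rot: [[0.001, 0.142, 0.99], [0.001, 0.99, -0.142], [-1.0, 0.001, 0.001]]
contact_force: [0.2, 0.1, -3.9]
gripper_width: 0.0137
```

```bash
python3 - <<'E'
from h import *
from workcell import env
s=env.read_state();st(s)
print(go(s,np.array([.5109,.1875,.1612]),81.8))
E
```

```text
t 26.4667 p [0.5112 0.1877 0.1623] yaw 81.82 tilt [0.0006 0.0007] 0.0008 F [ 0.2  0.1 -3.9] M [ 0.02   0.031 -0.017] w 0.0137
[0.0022, -0.0005, -0.0006, 0.0003, 0.0007, -0.001]
```

Seated to within 1 mm with no side load. Going the last mm, then opening slowly.

>>> {"method": "arm_command", "body": {"increments": [[0.002,0,0,0,0,0,0],[0.0024,0,0,0,0,0,0],[0.0024,0,0,0,0,0,0],[0.0024,0,0,0,0,0,0.2],[0.0024,0,0,0,0,0,0.25],[0.0024,0,0,0,0,0,0.4],[0.0024,0,0,0,0,0,0.5],[0.0024,0,0,0,0,0,0.6],[0.0024,0,0,0,0,0,0.7],[0.0024,0,0,0,0,0,0.7],[0.0024,0,0,0,0,0,0.7],[0.0024,0,0,0,0,0,0.7]]}}

```text
time: 27.47
tcp_pos: [0.5112, 0.1877, 0.1611]
tcp_rot: [[0.001, 0.142, 0.99], [0.001, 0.99, -0.142], [-1.0, 0.001, 0.001]]
contact_force: [-0.8, -0.1, -0.1]
gripper_width: 0.0641
```

```bash
python3 - <<'E'
from h import *
from workcell import env
s=env.read_state();st(s)
f=env.grab_frame("wrist");cv2.imwrite("pics/w11.png",f["color"])
E
```

```text
t 27.4667 p [0.5112 0.1877 0.1611] yaw 81.82 tilt [0.0007 0.0007] 0.0008 F [-0.8 -0.1 -0.1] M [ 0.014  0.056 -0.031] w 0.0641
```

View pics/w11.png

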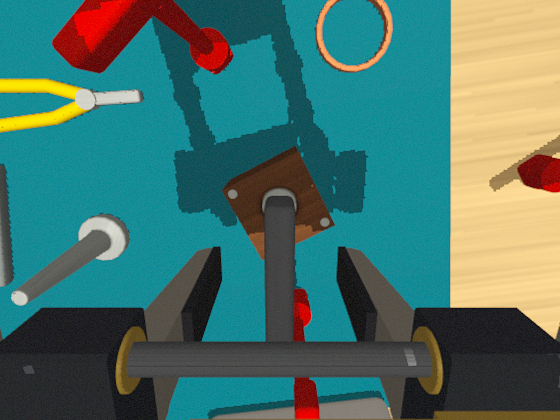

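The key stands in its stand, released, with the fingers clear on both sides. Retreating straight up.

>>> {"method": "arm_command", "body": {"increments": [[-0.02,0,0,0,0,0,0.7],[-0.05,0,0,0,0,0,0.7],[-0.1,0,0,0,0,0,0.7],[-0.15,0,0,0,0,0,0.7],[-0.2,0,0,0,0,0,0.7],[-0.24,0,0,0,0,0,0.7],[-0.25,0,0,0,0,0,0.7],[-0.25,0,0,0,0,0,0.7],[-0.25,0,0,0,0,0,0.7],[-0.25,0,0,0,0,0,0.7]]}}

```text
time: 28.35
tcp_pos: [0.5103, 0.1875, 0.2843]
tcp_rot: [[-0.003, 0.142, 0.99], [0.0, 0.99, -0.142], [-1.0, -0.0, -0.003]]
contact_force: [-0.9, -0.3, -0.4]
gripper_width: 0.0646
```

```bash
python3 - <<'E'
from h import *
from workcell import env
import pickle
s=env.read_state();st(s)
print(go(s,np.array([.57,-.15,.31]),81.8))
f=env.grab_frame("wrist");cv2.imwrite("pics/w12.png",f["color"])
f=env.grab_frame("scene");cv2.imwrite("pics/s12.png",f["color"])
g=load("scene0.npz")
for n,x in(("before",g),("now",f)):
    W=world(x);T0=np.array([.511,.1875,.008])
    for lo,hi in ((.16,.19),(.05,.09),(.09,.12),(.12,.15)):
        D=W-T0;m=(x["depth"]>0)&(D[...,2]>lo)&(D[...,2]<hi)&(np.hypot(D[...,0],D[...,1])<.03);print(n,lo,m.sum(),D[m].mean(0).round(4),D[m][:,2].max().round(4))
E
```

```text
t 28.35 p [0.5103 0.1875 0.2843] yaw 81.81 tilt [-0.0025  0.0003] -0.0 F [-0.9 -0.3 -0.4] M [ 0.064 -0.049 -0.033] w 0.0646
[-0.052, -0.6511, 0.2143, 0.0002, -0.0032, 0.0]
before 0.16 285 [0.0011 0.0054 0.1779] 0.1879
before 0.05 60 [0.0039 0.005  0.0707] 0.0898
before 0.09 48 [0.0041 0.0047 0.1068] 0.1192
before 0.12 48 [0.0038 0.0045 0.1357] 0.1498
now 0.16 287 [0.0015 0.0057 0.1782] 0.1879
now 0.05 59 [0.0048 0.005  0.0699] 0.0895
now 0.09 47 [0.0047 0.0054 0.106 ] 0.1197
now 0.12 49 [0.0048 0.0052 0.1356] 0.1497
```

View pics/s12.png

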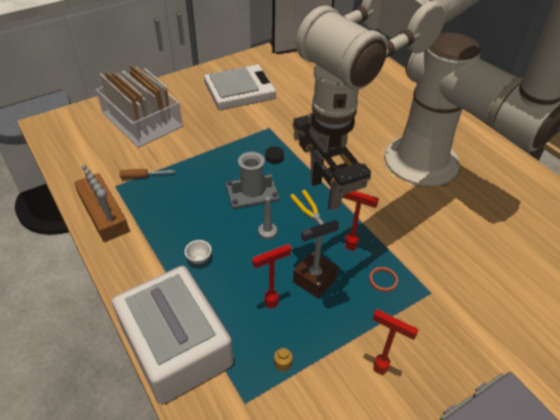

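The key is back within 1 mm of where it started and upright, the gripper is empty and clear, and nothing else has moved. Handing in.

```bash
python3 - <<'E'
from workcell import env
print(env.hand_in()); print(env.read_state()["time"])
E
```

```text
the job is handed in; nothing more can be done
None
the job is handed in; nothing more can be done
```

I took the grey key from its stand, tightened the nut with it, put the key back in the stand and handed the job in at about 28 s. No verdict was reported.

- **Fitting the socket:** The key went down the bore onto the nut without touching anything I could feel. The foot ended about 11 mm below the nut's top, and the wrist only ever read the key's own weight.
- **Tightening:** I turned the key 55° clockwise. The torque stayed at about 0.06 N m while the nut ran down, then jumped to 0.24 N m when it came home. I stopped at 0.38 N m, which puts the clamp at about 0.16–0.18 rad. I then eased back 5° until the torque read zero, and lifted the key out.
- **Returning the key:** It stands upright and released, within about 1 mm of where it started, and the gripper is clear. The last scene picture shows nothing else out of place.

**Less certain:**
- **Clamp angle:** It is estimated, not seen. The torque reading before the last 1.5° suggested about 0.12 rad and the angle turned suggested up to 0.2; the angle alone cannot put the final value above about 0.26 rad.
- **Side moment:** During the turn the wrist also read an unexplained side moment of up to 0.6 N m. It was gone once the key was lifted, and the key had not shifted in the grip by more than 0.6 mm.

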